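Park the support bar in its bay behind the gas outlet

TASK

Put the loose aluminium support bar away in the grey bay on the lab bench by pushing it along the bench top with the fingertips, never gripping, lifting or tipping it: push one end, then the other, so that its left end goes in first, at an angle, behind the short gas-outlet post that stands in the mouth of the bay, and then the right end swings in. Finish with the bar lying along the back rail, touching it over its whole length, and its left end up against the bay's left wall. Push gently and leave the beaker and the two bottles where they stand.

Things in the scene. Friction and masses are not known exactly. Their poses are not given: they have to be found in the camera images.
- bay: Fixed bay of three grey rails 28 mm high, 14 mm thick, open to the robot's side, the bench top its floor. Origin: on the bench, at the back rail's inner face, 165 mm from the left wall; x points away from the robot (the inside is at negative x), y left along the rail. Left wall's inner face at y = +165 mm, reaching out to x = -75 mm; right wall's at y = -180 mm, reaching out to x = -50 mm. Turned up to 0.12 rad.
- post: Fixed post in the bay's mouth, a capped steel gas outlet 30 mm in diameter, 60 mm high. Origin: on its axis at the bench; axes parallel to the bay's. It stands 30 to 55 mm left of the bay's origin, axis 90 mm in front of the back rail: 75 mm are free between post and rail, and the opening to its right is shorter than the bar.
- bar: Loose square aluminium profile, 25 x 25 mm, 240 mm long, 0.17 to 0.35 kg, black end caps, lying on the bench in front of the bay, towards its right. Origin: centre of its underside; y runs along it to its left end, x across it (away from the robot), z up.
- bar_left (a point): Centre of the bar's left end face (120 mm along +y of the bar from its middle), half-way up (12.5 mm).
- bar_right (a point): Centre of the bar's right end face (120 mm along -y of the bar from its middle), half-way up (12.5 mm).
- beaker: Loose glass beaker, 70 mm in diameter, 90 mm high, to the right of the bay: leave alone. Origin: centre of its underside.
- reagent: Loose amber glass bottle, 60 mm in diameter, 140 mm high, black cap, to the left of the bay's mouth: leave alone. Origin: centre of its underside.
- dropper: Loose small white dropper bottle, 35 mm in diameter, 75 mm high, red cap, behind the back rail: leave alone. Origin: centre of its underside.
Mind the look-alikes: they are no part of the job. Several things have the shape of the bar; the one meant has the colours described above.

How it is judged:
On the way:
1. the bar's left end is in behind the post, the bar still at an angle (y of bar_left in the frame of post above 0.02 m and x of bar_left in the frame of post above 0.02 m and angle between the y axis of bar and the y axis of bay, either way round above 0.1 rad), for 0.05 s.
At the end, for the whole second after the job is handed in: The bar lies flat and still on the bench inside the bay, parallel to the back rail within 0.05 rad, both ends within 8 mm of the back rail, its left end within 9 mm of the left wall (y of bar_left in the frame of bay above 0.156 m and x of each of bar_left, bar_right in the frame of bay above -0.0205 m and angle between the y axis of bar and the y axis of bay, either way round below 0.05 rad and height (world z) of bar below 0.006 m and angle between bar's own z axis and vertical below 0.06 rad and linear speed of bar below 0.01 m/s and angular speed of bar below 0.05 rad/s); the robot touches nothing.
It fails at once if the bar is lifted (over 10 mm) or tipped (over 0.5 rad) (height (world z) of bar above 0.01 m or angle between bar's own z axis and vertical above 0.5 rad).
It fails at once if the bar is pinched or pressed hard by the fingers (over 35 N) (contact force between the fingers and bar above 35 N).
It fails at once if the beaker is knocked or moved (distance of beaker from where it was at the start of the episode above 0.02 m or angle between beaker's own z axis and vertical above 0.35 rad).
It fails at once if the amber bottle is knocked or moved (distance of reagent from where it was at the start of the episode above 0.02 m or angle between reagent's own z axis and vertical above 0.35 rad).
It fails at once if the dropper bottle is knocked or moved (distance of dropper from where it was at the start of the episode above 0.02 m or angle between dropper's own z axis and vertical above 0.35 rad).
It also fails if it takes over 72 s, if anything falls off the work surface, if the arm or the gripper's body presses on something with over 40 N, if the wrist force passes 120 N, or if a joint passes its speed limit or range.

ROBOT

A 7-joint arm with a two-finger parallel gripper is mounted at the origin on the work surface. World frame = base frame: x ahead of the robot, y to its left, z up, the work surface at z = 0. Lengths are in m, angles in rad, forces in N, time in s.
With the tool pointing down it reaches from about 0.35 to 0.9 m from the base axis. Payload 8.1 kg.
Tool frame: the origin (TCP) lies between the finger pads; the fingertips stand 19 mm ahead of it and the grasp point (between the pads) is the TCP; z points along the fingers, y is the line along which they close (so a half turn about z gives the same grasp; the last joint's range is limited). The gripper opens to 85 mm and grips with 20 to 120 N. Pads are 22 mm wide; open, the fingers measure 114 mm over their backs; the gripper's body (76 mm by 85 mm) begins 54 mm behind the grasp point. The pads swing forward as they close: fully open they stand 13 mm farther back than shut.
Start: joints at [1.126, 0.434, 0.025, 1.573, -0.012, 1.134, -0.075], TCP at [0.209, -0.589, 0.25] pointing down, gripper open.
Joint ranges: [-2.62, 2.62], [-0.44, 2.09], [-1.27, 1.32], [0.08, 2.57], [-1.32, 4.46], [0.12, 2], [-2.74, 2.74]. Speed limits (rad/s): [2.22, 2.22, 3.01, 3.01, 3.14, 3.14, 3.14].

INTERFACE

Orientations are given as a unit quaternion [w, x, y, z].
In Python, from plant import monitor, optics, sign_off, spotter gives the robot as it stands.
- The arm moves only by the tool servo_tool, never from a script. Its argument "deltas" is a list of rows, each a list of 3 entries, a list of its own where there are three numbers: the turn, a rotation vector about the tool's x, y, z in rad, then the shift along the tool's x, y, z in m, then the finger opening in m, from 0 to 0.0854. A call has exactly 5 rows; each row is the pose to reach, as a shift and turn from the pose commanded when the call began, along the tool's axes at that moment; what a row does not reach only later rows make up. A row lasts 1/8 s, in which the tool goes at most 62.5 mm and 10.7 degrees, less where a joint would pass 70% of its speed; a pose out of reach is approached as far as the arm can. A call with a gripper value outside its range is refused whole. The fingers move at their own pace and stop on an object; "force" is the grip in N (left out, the last holds). Time passes only in rows, so rows that repeat a pose let the fingers close, or fill a call up. It gives the time, the measured TCP pose, the force, the opening and the grip force at its end, in the units of the state.
- monitor.get_state(): the state, without advancing time (a new reading comes with each control period).
- optics.grab_frame(name): name is "scene" or "side" or "wrist"; returns a dict with "pixels" (400x640x3 uint8, blue, green, red), "depth" (400x640 float32, m along the optical axis (not along the pixel's ray), 0 where there is no reading), "K" (3x3 intrinsics, pixels), "k1" (the pictures are not rectified: a ray, as slopes to the right and down, at radius r is drawn at 1 + k1 r^2 times it, then the intrinsics apply), "origin" and "rotation" of the camera in the world; the wrist camera has in their place "mount" (4x4, takes a point from camera to tool coordinates, whose origin is the TCP and whose axes are the flange's). Camera axes: x right, y up, looking along -z (the intrinsics and any distortion apply to the point x, -y, -z); pixel columns grow to the right and rows downward; lengths in m; the calibration is good to about 2 mm. A picture is of the moment at which its call begins: read the wrist's pose just before it.
- sign_off(): hands the job in; it is judged then, once.
Trained networks look in the newest picture that a camera, given by its name, has taken for a name from the list of things; names that differ only in an ending like _2 or _b are one class to them, and where a whole thing is asked for, a point or a joint stands for the part that bears it (a point fixed in the world has none). Each returns a list of dicts, best first, with "confidence" (0 to 1); they miss things now and then, are a little off and sometimes report something else, mostly with a low value. They report only what shows in the picture. A call takes as long as a camera call. They do not tell look-alikes from the thing itself.
- spotter.spot_in(label, camera): "centre" ([row, column] as shares, 0 to 1, of the picture: columns of its width, rows of its height, amid what is visible of it).
- spotter.cut_out(label, camera): "mask" (400x640 bool, what is visible of it) and "centre" ([row, column] as shares, 0 to 1, of the picture: columns of its width, rows of its height, amid what is visible of it).
The state is a dict: "clock": time; "joint_positions": joint angles; "qd": joint speeds; "tau": joint torques, N m; "tcp_pos": TCP position; "orientation": TCP orientation; "wrist_force": force on the tool from outside, world axes, zero at the start; "torque": the same for the moment, N m; "finger_gap": opening from 0.0 (shut) to 1.0 (fully open); "grip_force": force on a finger pad.
Only numpy, scipy, OpenCV 4.12 (cv2) and the standard library are available. Lean on these libraries where they do the work, as an engineer would, in place of code of your own. Each camera call takes 0.05 s, during which the arm holds its last target. There are 200 camera calls.

## Working session

There is one attempt and no reset: what is moved stays moved. The work goes in short steps, Python scripts to look and compute and a tool call to move; the robot and the scene stay as the last step left them, time stands still between calls to the robot, and variables do not carry over. Pictures are saved under pics/ and viewed, at most 10 in all, crops included, and the job is handed in when it is done.

Besides the shell and the picture viewer there is one more tool, called by a JSON object that holds its "fn" and its "kwargs". servo_tool: Moves the arm, as the interface text tells. Its arguments: {"type":"object","properties":{"deltas":{"type":"array","items":{"type":"array"}},"force":{"type":"number"}},"required":["deltas"]}

```bash
mkdir -p pics; python3 - <<'E'
from plant import monitor, optics
import cv2,numpy as np
print(monitor.get_state())
a=[]
for c in("scene","side"):
    f=optics.grab_frame(c);a.append(f["pixels"]);print(c,f["K"].tolist(),f["k1"],f["origin"],f["rotation"])
    cv2.imwrite(f"pics/{c}0.png",f["pixels"])
E
```

```text
{'clock': 0.0, 'joint_positions': array([ 1.12641618,  0.43520105,  0.02496183,  1.574102  , -0.0116056 ,
        1.13399406, -0.0751029 ]), 'qd': array([-0.00046216,  0.00024577,  0.00073137, -0.00116467,  0.00097579,
        0.00013739,  0.00071908]), 'tau': array([-7.93247000e-05, -6.70473933e+01,  1.02496494e+00, -3.16216493e+01,
        1.54583057e-02,  1.25603063e-02, -7.39227175e-06]), 'tcp_pos': array([ 0.20927473, -0.58841576,  0.24953754]), 'orientation': array([-7.54455965e-04,  9.85439021e-01,  1.70027435e-01, -1.96924543e-04]), 'wrist_force': array([-0.54990997, -0.23695928, -0.7247378 ]), 'torque': array([0.03021921, 0.00497581, 0.04171882]), 'grip_force': 0.0, 'finger_gap': 0.9995327956709457}
scene [[401.96587942076064, 0.0, 323.24934434986704], [0.0, 401.96587942076064, 195.11675081784983], [0.0, 0.0, 1.0]] -0.06752704685413245 [1.04359062 0.6964807  0.60052665] [0.29540569 0.15577874 0.43008886 0.83874432]
side [[453.36125844006847, 0.0, 312.05176153575906], [0.0, 453.36125844006847, 202.805209859844], [0.0, 0.0, 1.0]] -0.09889356384020359 [-0.13387309  0.75882551  0.76037041] [-0.33202065 -0.17393659  0.41444343  0.82930392]
```

View pics/scene0.png

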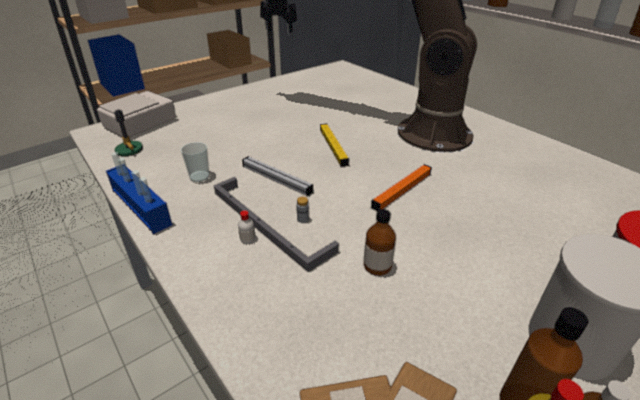

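View pics/side0.png

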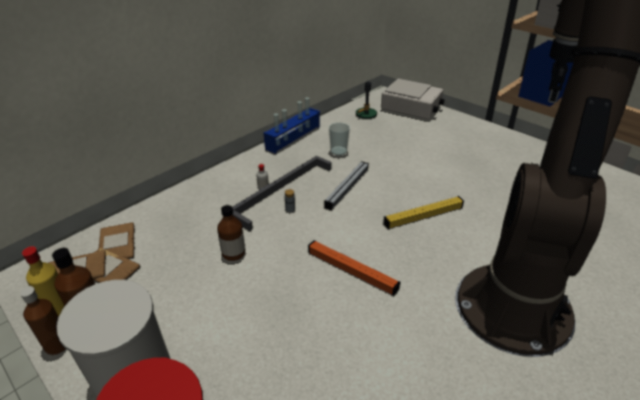

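The scene picture shows the bay's rails from (225,187) via (310,262) to (335,247), the post at (302,210), the beaker at (196,162), the amber bottle at (380,245) and the dropper at (247,228). There are three bar-shaped things: silver with black ends at (277,175), yellow at (335,144) and orange at (402,187). Only the silver one fits aluminium with black caps, and it also lies in front of the bay towards its right. I'll confirm that in a crop and measure.

```bash
cat > h.py <<'E'
from plant import monitor, optics, spotter, sign_off
import cv2,numpy as np
from scipy.spatial.transform import Rotation as R
def rq(q): return R.from_quat(np.roll(q,-1)).as_matrix()
def cloud(name):
    s=monitor.get_state(); f=optics.grab_frame(name); d=f["depth"]; K=f["K"]
    v,u=np.mgrid[:400,:640].astype(np.float32)
    p=cv2.undistortPoints(np.stack([u.ravel(),v.ravel()],1)[:,None],K,np.array([f["k1"],0,0,0.]))[:,0].reshape(400,640,2)
    P=np.dstack([p[...,0]*d,-p[...,1]*d,-d])
    if name=="wrist":
        M=f["mount"]; P=P@M[:3,:3].T+M[:3,3]; P=P@rq(s["orientation"]).T+s["tcp_pos"]
    else:
        r=np.array(f["rotation"]); r=rq(r) if r.size==4 else r
        P=P@r.T+f["origin"]
    return f,P,d>0
def rect(pts):
    (c,wh,a)=cv2.minAreaRect((pts*1000).astype(np.float32))
    return np.round(c,1),np.round(wh,1),round(a,2)
E
python3 - <<'E'
from h import *
crop=[]
for c in("scene","side"):
    f,P,ok=cloud(c)
    crop.append(f["pixels"])
    z0=P[ok&(abs(P[...,2])<.015)][:,2]; print(c,"table z",np.median(z0))
    for n in("bar","bay","post","beaker","reagent","dropper"):
        for r in spotter.cut_out(n,c)[:3]:
            m=r["mask"]&ok; Q=P[m]
            if len(Q)<20: continue
            h=np.percentile(Q[:,2],90); T=Q[abs(Q[:,2]-h)<.006] if n!="post" else Q
            print(n,round(r["confidence"],2),np.round(np.array(r["centre"])*[400,640]),len(T),"z",round(h,4),rect(T[:,:2]),np.round(T.mean(0),3))
    # topdown
    X=P[ok&(P[...,2]>-.01)&(P[...,2]<.2)]; C=f["pixels"][ok&(P[...,2]>-.01)&(P[...,2]<.2)]
    o=np.argsort(X[:,2]);X=X[o];C=C[o]
    np.savez(f"{c}.npz",X=X,C=C)
a=crop[0][130:280,170:420];cv2.imwrite("pics/crop.png",cv2.resize(a,(800,480),interpolation=cv2.INTER_CUBIC))
E
```

```text
scene table z -0.001223980339738473
bar 0.75 [188. 399.] 562 z 0.0239 (array([333.4, 157.2]), array([242.5,  27.8]), 7.85) [0.343 0.16  0.023]
bar 0.64 [146. 334.] 304 z 0.0233 (array([ 326.3, -133.5]), array([239.9,  24.4]), 65.68) [ 0.333 -0.123  0.022]
bar 0.56 [175. 278.] 537 z 0.023 (array([562.8, -93.5]), array([ 29., 242.]), 14.08) [ 0.562 -0.084  0.022]
bay 0.7 [239. 275.] 912 z 0.0265 (array([681.1,  48.4]), array([ 86.4, 377.6]), 5.64) [0.699 0.094 0.025]
bay 0.41 [176. 279.] 532 z 0.023 (array([563. , -93.5]), array([ 28.5, 242.2]), 14.17) [ 0.562 -0.083  0.022]
post 0.78 [210. 302.] 314 z 0.0578 (array([605.1,  64.1]), array([89.7, 27.7]), 76.61) [0.615 0.098 0.033]
beaker 0.7 [157. 196.] 191 z 0.0846 (array([ 722.2, -237.8]), array([68.9, 71.6]), 14.81) [ 0.722 -0.238  0.084]
reagent 0.93 [246. 383.] 70 z 0.1288 (array([588.5, 316.3]), array([12.2, 26.9]), 39.4) [0.59  0.318 0.129]
reagent 0.56 [232. 244.] 57 z 0.0684 (array([750.9,  72.1]), array([14.3, 16.9]), 17.83) [0.751 0.074 0.069]
reagent 0.3 [177. 278.] 523 z 0.023 (array([562.5, -93. ]), array([ 29.2, 241. ]), 
[... 348 characters left out ...]
([239.9,  29.4]), 6.73) [0.326 0.158 0.024]
bar 0.66 [210. 422.] 598 z 0.0263 (array([ 324.5, -134.6]), array([243.6,  30.2]), 65.26) [ 0.325 -0.13   0.025]
bay 0.77 [189. 270.] 575 z 0.0294 (array([683.5,  48.2]), array([ 90. , 378.5]), 7.42) [0.695 0.068 0.028]
post 0.79 [203. 288.] 245 z 0.0598 (array([628.7,  88.1]), array([29.3, 70.7]), 78.85) [0.606 0.095 0.033]
beaker 0.92 [135. 338.] 122 z 0.0842 (array([ 722.4, -237.7]), array([63.4, 73.4]), 55.44) [ 0.723 -0.237  0.084]
reagent 0.8 [236. 231.] 38 z 0.1258 (array([574.9, 313.3]), array([27. , 12.6]), 66.62) [0.575 0.315 0.126]
dropper 0.55 [177. 261.] 23 z 0.0684 (array([746.5,  70.7]), array([14.2, 12.6]), 82.5) [0.745 0.072 0.069]
```

View pics/crop.png

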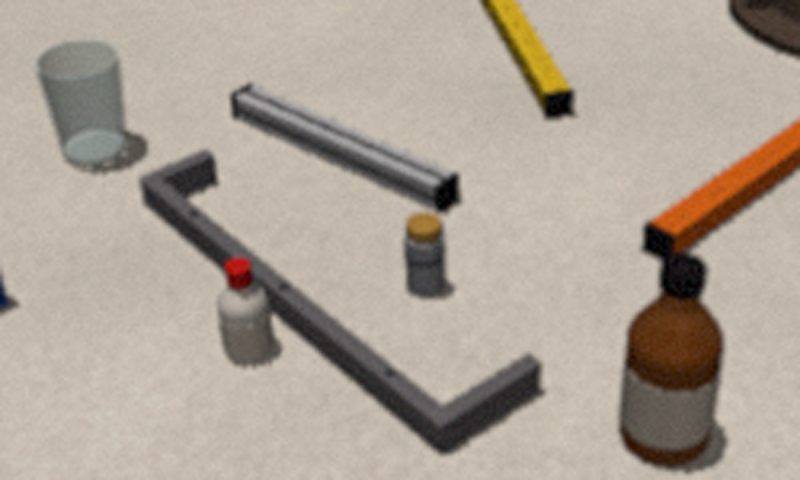

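The crop confirms the silver profile with black caps, crop (345,150), as the bar. The left end is its lower right one, crop (450,190). Next I refine the bay, post and bar from both clouds.

```bash
cat >> h.py <<'E'
def to_bay(p,B): # B=(x,y,th)
    c,s=np.cos(B[2]),np.sin(B[2]); q=np.asarray(p)[...,:2]-B[:2]
    return np.stack([c*q[...,0]+s*q[...,1],-s*q[...,0]+c*q[...,1]],-1)
E
python3 - <<'E'
from h import *
from scipy.optimize import minimize
segs=[((7,-194),(7,179)),((14,172),(-75,172)),((14,-187),(-50,-187))]
def dist(p,a,b):
    a,b=np.array(a)/1e3,np.array(b)/1e3;t=np.clip((p-a)@(b-a)/((b-a)@(b-a)),0,1);return np.linalg.norm(p-a-t[:,None]*(b-a),axis=1)
for c,off in(("scene",-.0012),("side",0.)):
    d=np.load(c+".npz");X=d["X"];X[:,2]-=off
    C=d["C"]
    B0=np.array([.712,.059,.113])
    q=to_bay(X,B0); m=(X[:,2]>.021)&(X[:,2]<.035)&(q[:,0]>-.09)&(q[:,0]<.03)&(q[:,1]>-.21)&(q[:,1]<.2)&~((q[:,0]<-.02)&(abs(q[:,1])<.15))
    P=X[m][:,:2]
    f=lambda B:np.minimum(np.min([dist(to_bay(P,B),*s) for s in segs],0),.012).__pow__(2).sum()
    B=minimize(f,B0,method="Nelder-Mead",options=dict(xatol=1e-5,fatol=1e-9,initial_simplex=B0+np.vstack([np.zeros(3),np.eye(3)*[.01,.01,.03]]))).x
    print(c,len(P),B.round(4))
    q=to_bay(X,B)
    m=(X[:,2]>.045)&(abs(q[:,0]+.09)<.03)&(abs(q[:,1]-.045)<.04); print("post",rect(q[m]),(X[m][:,2]>.055).sum(),q[m&(X[:,2]>.055)].mean(0))
    m=(X[:,2]>.019)&(X[:,2]<.03)&(q[:,0]<-.1)&(q[:,0]>-.23)&(q[:,1]<.02)&(q[:,1]>-.3);print("bar",rect(q[m]))
    print("reagent",q[(X[:,2]>.08)&(abs(q[:,1]-.27)<.06)&(abs(q[:,0]+.1)<.08)].mean(0))
E
```

```text
scene 1065 [0.7041 0.0591 0.0585]
post (array([-90. ,  40.5]), array([24.8, 26.9]), 75.43) 70 [-0.09024533  0.04010018]
bar (array([-150. , -144.6]), array([ 29.2, 241.4]), 10.82)
reagent [-0.09714763  0.26629552]
side 704 [0.6996 0.0571 0.0545]
post (array([-90.3,  39. ]), array([26.1, 25.8]), 25.83) 54 [-0.08997246  0.03991492]
bar (array([-146. , -144.2]), array([ 29.3, 245.5]), 10.63)
reagent [-0.113162    0.26662699]
```

{"fn": "servo_tool", "kwargs": {"deltas": [[[0,0,0.1],[0,0,0],0],[[0,0,0.2],[0,0,0],0],[[0,0,0.227],[0,0,0],0],[[0,0,0.227],[0,0,0],0],[[0,0,0.227],[0,0,0],0]], "force": 20}}

```text
clock: 1.42
tcp_pos: [0.2095, -0.5889, 0.2503]
orientation: [0.0, 0.998, 0.058, 0.0]
wrist_force: [0.6, -0.5, -0.1]
finger_gap: 0.004
grip_force: 0.0
```

{"fn": "servo_tool", "kwargs": {"deltas": [[[0,0,0.02],[0.03,-0.05,0],0],[[0,0,0.04],[0.06,-0.1,0],0],[[0,0,0.06],[0.09,-0.15,0],0],[[0,0,0.06],[0.12,-0.2,0],0],[[0,0,0.06],[0.15,-0.25,0],0]]}}

```text
clock: 2.05
tcp_pos: [0.3305, -0.3217, 0.2506]
orientation: [0.0, 1.0, 0.028, 0.0]
wrist_force: [1.6, -0.6, 0.2]
finger_gap: 0.004
grip_force: 0.0
```

{"fn": "servo_tool", "kwargs": {"deltas": [[[0,0,0],[0.03,-0.05,0],0],[[0,0,0],[0.06,-0.1,0.02],0],[[0,0,0],[0.09,-0.15,0.05],0],[[0,0,0],[0.12,-0.2,0.08],0],[[0,0,0],[0.15,-0.25,0.1],0]]}}

```text
clock: 2.68
tcp_pos: [0.4641, -0.0686, 0.1513]
orientation: [0.0, 1.0, 0.027, 0.0]
wrist_force: [0.2, -2.0, 0.8]
finger_gap: 0.002
grip_force: 0.0
```

```bash
cat >> h.py <<'E'
B=np.array([.702,.058,.0565])
def tcp():
    s=monitor.get_state(); t=2*np.arctan2(s["orientation"][2],s["orientation"][1])
    print("t",round(s["clock"],2),"tcp bay mm",(to_bay(s["tcp_pos"],B)*1e3).round(1),"z",(s["tcp_pos"][2]*1e3).round(1),"yaw-bay",round(t-B[2],4),"F",s["wrist_force"].round(1))
E
python3 -c "
from h import *
tcp()"
```

```text
t 2.67 tcp bay mm [-244.6 -113. ] z 151.3 yaw-bay -0.0017 F [ 0.2 -2.   0.8]
```

{"fn": "servo_tool", "kwargs": {"deltas": [[[0,0,0],[0.015,-0.04,0],0],[[0,0,0],[0.03,-0.07,0.04],0],[[0,0,0],[0.03,-0.07,0.08],0],[[0,0,0],[0.03,-0.07,0.11],0],[[0,0,0],[0.03,-0.07,0.121],0]]}}

```text
clock: 3.3
tcp_pos: [0.489, 0.0017, 0.0297]
orientation: [0.0, 1.0, 0.028, -0.001]
wrist_force: [-0.6, 0.2, 0.9]
finger_gap: -0.0
grip_force: 0.0
```

```bash
python3 -c "
from h import *
tcp()
f,P,ok=cloud('side')
q=to_bay(P,B)
m=ok&(abs(q[...,0]+.21)<.06)&(abs(q[...,1]+.04)<.05)
np.set_printoptions(suppress=True)
cv2.imwrite('pics/side1.png',cv2.resize(f['pixels'][120:300,220:460],(800,600),interpolation=cv2.INTER_CUBIC))
for z in(.005,.01,.015,.02,.03,.04): 
  k=m&(abs(P[...,2]-z)<.0025)&(q[...,0]<-.19); print(z,k.sum(),q[k].mean(0).round(3) if k.any() else '')
"
```

```text
t 3.3 tcp bay mm [-215.8  -44.2] z 29.7 yaw-bay -0.0008 F [-0.6  0.2  0.9]
0.005 39 [-0.234 -0.041]
0.01 2 [-0.218 -0.039]
0.015 7 [-0.224 -0.041]
0.02 11 [-0.223 -0.039]
0.03 13 [-0.219 -0.037]
0.04 17 [-0.223 -0.036]
```

View pics/side1.png

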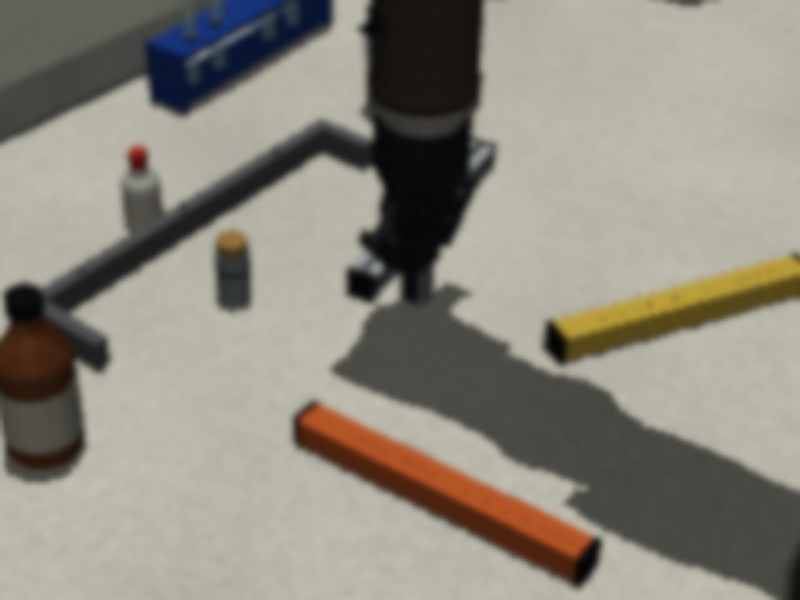

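The crop shows the shut fingertip at (418,295), just above the bench and behind the bar's left end at (365,280).

{"fn": "servo_tool", "kwargs": {"deltas": [[[0,0,0],[0.015,0,0],0],[[0,0,0],[0.03,0.0,0],0],[[0,0,0],[0.042,0.002,0],0],[[0,0,0],[0.054,0.004,0],0],[[0,0,0],[0.066,0.006,0],0]]}}

```text
clock: 3.98
tcp_pos: [0.5567, -0.0009, 0.0312]
orientation: [0.0, 1.0, 0.027, -0.0]
wrist_force: [-1.6, 1.3, 0.9]
finger_gap: -0.0
grip_force: 0.7
```

{"fn": "servo_tool", "kwargs": {"deltas": [[[0,0,0],[0.012,0.003,0],0],[[0,0,0],[0.024,0.006,0],0],[[0,0,0],[0.036,0.01,0],0],[[0,0,0],[0.044,0.014,0],0],[[0,0,0],[0.05,0.016,0],0]]}}

```text
clock: 4.6
tcp_pos: [0.6072, -0.0145, 0.0309]
orientation: [0.0, 1.0, 0.027, -0.0]
wrist_force: [-1.7, 0.1, 1.2]
finger_gap: -0.0
grip_force: 0.8
```

```bash
cat >> h.py <<'E'
def bar(cams=("scene",)):
    tcp()
    for c in cams:
        f,P,ok=cloud(c); q=to_bay(P,B)+np.array({"scene":[.002,.001],"side":[-.002,-.001]}[c]); z=P[...,2]+(.0012 if c=="scene" else 0)
        m=ok&(z>.018)&(z<.031)&(q[...,0]<.002)&(q[...,0]>-.32)&(q[...,1]<.17)&(q[...,1]>-.33)
        hsv=cv2.cvtColor(f["pixels"],cv2.COLOR_BGR2HSV); m&=hsv[...,1]<110
        m&=np.hypot(q[...,0]+.09,q[...,1]-.04)>.022
        t=to_bay(monitor.get_state()["tcp_pos"],B); m&=np.hypot(*(q-t).transpose(2,0,1))>.02
        m&=~((q[...,1]<-.17)&(q[...,0]>-.06)) 
        n,l,st,_=cv2.connectedComponentsWithStats(m.astype(np.uint8))
        m=np.isin(l,[i for i in range(1,n) if st[i,4]>15])
        Q=(q[m]*1e3).astype(np.float32); bx=cv2.boxPoints(cv2.minAreaRect(Q)); 
        e=[bx[1]-bx[0],bx[2]-bx[1]]; L=[np.linalg.norm(v) for v in e]; i=int(np.argmax(L)); d=e[i]/L[i]; d=d if d[1]>0 else -d
        ce=bx.mean(0); print(c,len(Q),"size",np.round(L,0),"phi deg",round(np.degrees(np.arctan2(d[0],d[1])),1),"c",ce.round(0),"left",(ce+120*d).round(0),"right",(ce-120*d).round(0))
        cv2.imwrite("pics/last_%s.png"%c,cv2.resize(f["pixels"][100:300,150:450],(800,533)))
E
python3 -c "
from h import *
bar(('scene','side'))"
```

```text
t 4.6 tcp bay mm [-98.7 -67. ] z 30.9 yaw-bay -0.0022 F [-1.7  0.1  1.2]
scene 538 size [431. 248.] phi deg -10.0 c [-85. -52.] left [-106.   66.] right [ -64. -170.]
side 760 size [428. 298.] phi deg -18.3 c [-91. -35.] left [-129.   79.] right [ -54. -149.]
```

```bash
python3 - <<'E'
s=open('h.py').read()
a=s.index("        m=np.isin("); b=s.index("        Q=(q[m]")
s=s[:a]+"""        best=max(range(1,n),key=lambda i:st[i,4]*(st[i,4]<2000)); m=l==best; print([tuple(np.round(q[l==i].mean(0),2))+(int(st[i,4]),) for i in range(1,n) if st[i,4]>25])
"""+s[b:]
open('h.py','w').write(s)
E
python3 -c "
from h import *
bar(('scene','side'))"
```

```text
t 4.7 tcp bay mm [-98.4 -67. ] z 31.0 yaw-bay -0.0023 F [ 0.9 -0.4 -0.2]
[(np.float64(-0.11), np.float64(-0.15), 467), (np.float64(-0.04), np.float64(0.17), 55)]
scene 467 size [ 25. 243.] phi deg 22.5 c [-110. -164.] left [-65. -53.] right [-156. -275.]
[(np.float64(-0.13), np.float64(-0.19), 374), (np.float64(-0.01), np.float64(0.05), 329), (np.float64(-0.07), np.float64(-0.06), 36), (np.float64(-0.26), np.float64(0.12), 28)]
side 374 size [ 35. 190.] phi deg 21.7 c [-122. -188.] left [-78. -77.] right [-167. -300.]
```

View pics/last_scene.png

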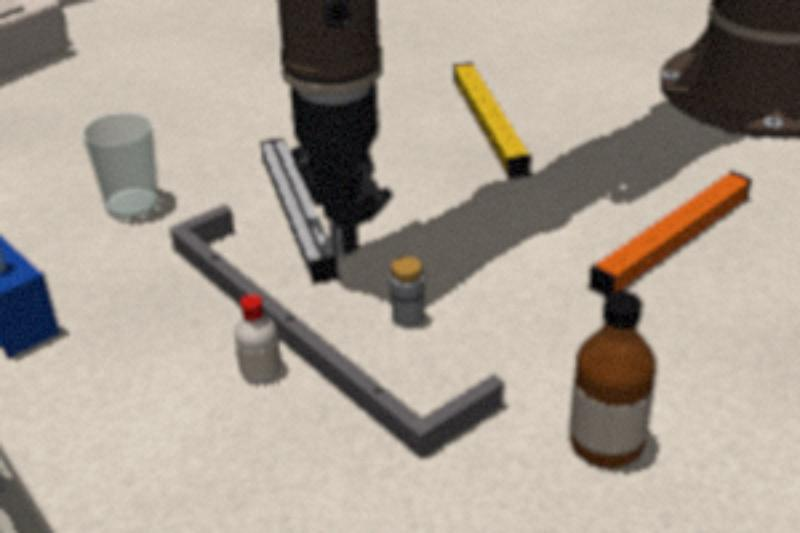

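The picture shows the bar's left end at (322,268) heading in behind the post at (407,290), with the angle near 22°. An axial push from the right end comes next.

{"fn": "servo_tool", "kwargs": {"deltas": [[[0,0,0],[-0.02,0,0],0],[[0,0,0],[-0.04,0.0,-0.04],0],[[0,0,0.13],[-0.05,0.05,-0.07],0],[[0,0,0.26],[-0.06,0.11,-0.07],0],[[0,0,0.39],[-0.07,0.165,-0.07],0]]}}

```text
clock: 5.42
tcp_pos: [0.5457, -0.1846, 0.102]
orientation: [0.0, 0.986, -0.169, 0.001]
wrist_force: [0.5, -0.6, 0.3]
finger_gap: 0.001
grip_force: 0.0
```

```bash
python3 -c "
from h import *
bar(('scene','side'))"
```

```text
t 5.42 tcp bay mm [-169.7 -233.4] z 102.0 yaw-bay -0.3959 F [ 0.5 -0.6  0.3]
[(np.float64(-0.1), np.float64(-0.15), 475), (np.float64(-0.03), np.float64(0.17), 52)]
scene 475 size [ 26. 243.] phi deg 22.3 c [-110. -163.] left [-65. -52.] right [-156. -274.]
[(np.float64(-0.01), np.float64(0.03), 365), (np.float64(-0.11), np.float64(-0.16), 486), (np.float64(-0.26), np.float64(0.12), 26)]
side 486 size [ 31. 240.] phi deg 21.9 c [-115. -166.] left [-70. -55.] right [-160. -277.]
```

{"fn": "servo_tool", "kwargs": {"deltas": [[[0,0,0],[0.014,0.035,0],0],[[0,0,0],[0.0285,0.068,0.0],0],[[0,0,0],[0.0285,0.068,0.03],0],[[0,0,0],[0.0285,0.068,0.06],0],[[0,0,0],[0.0285,0.068,0.072],0]]}}

```text
clock: 6.15
tcp_pos: [0.5494, -0.2555, 0.0276]
orientation: [-0.0, 0.986, -0.167, -0.001]
wrist_force: [0.2, 0.4, 0.0]
finger_gap: -0.001
grip_force: 0.0
```

{"fn": "servo_tool", "kwargs": {"deltas": [[[0,0,0],[0,-0.01,0],0],[[0,0,0],[0.0,-0.02,0.0],0],[[0,0,0],[0,-0.032,0],0],[[0,0,0],[0,-0.046,0],0],[[0,0,0],[0,-0.06,0],0]]}}

```text
clock: 6.78
tcp_pos: [0.5709, -0.1989, 0.0297]
orientation: [0.0, 0.986, -0.167, 0.001]
wrist_force: [-0.9, -2.7, 1.8]
finger_gap: -0.001
grip_force: 1.8
```

```bash
python3 -c "
from h import *
bar(('scene','side'))"
```

```text
t 6.78 tcp bay mm [-145.4 -249.1] z 29.7 yaw-bay -0.3919 F [-0.9 -2.7  1.8]
[(np.float64(-0.09), np.float64(-0.11), 525), (np.float64(-0.03), np.float64(0.17), 55)]
scene 525 size [ 26. 236.] phi deg 22.4 c [ -92. -120.] left [-47.  -9.] right [-138. -231.]
[(np.float64(-0.01), np.float64(0.03), 361), (np.float64(-0.1), np.float64(-0.12), 502), (np.float64(-0.26), np.float64(0.12), 26)]
side 502 size [ 35. 237.] phi deg 22.3 c [ -98. -122.] left [-53. -11.] right [-144. -233.]
```

{"fn": "servo_tool", "kwargs": {"deltas": [[[0,0,0],[0,-0.011,0],0],[[0,0,0],[0.0,-0.022,0.0],0],[[0,0,0],[0,-0.033,0],0],[[0,0,0],[0,-0.044,0],0],[[0,0,0],[0,-0.055,0],0]]}}

```text
clock: 7.5
tcp_pos: [0.5886, -0.1467, 0.029]
orientation: [0.0, 0.986, -0.167, -0.0]
wrist_force: [-0.8, -2.3, 1.9]
finger_gap: 0.003
grip_force: 1.4
```

{"fn": "servo_tool", "kwargs": {"deltas": [[[0,0,0],[0,-0.006,0],0],[[0,0,0],[0.0,-0.012,0.0],0],[[0,0,0],[0,-0.018,0],0],[[0,0,0],[0,-0.024,0],0],[[0,0,0],[0,-0.03,0],0]]}}

```text
clock: 8.12
tcp_pos: [0.5983, -0.1189, 0.029]
orientation: [0.0, 0.986, -0.167, -0.0]
wrist_force: [0.0, -2.3, 1.8]
finger_gap: -0.002
grip_force: 1.3
```

```bash
python3 -c "
from h import *
bar(('scene','side'))"
```

```text
t 8.12 tcp bay mm [-113.6 -170.8] z 29.0 yaw-bay -0.392 F [ 0.  -2.3  1.8]
[(np.float64(-0.06), np.float64(-0.03), 636), (np.float64(-0.03), np.float64(0.17), 52)]
scene 636 size [ 26. 238.] phi deg 22.3 c [-61. -43.] left [-15.  68.] right [-106. -154.]
[(np.float64(-0.04), np.float64(-0.01), 866)]
side 866 size [125. 331.] phi deg 7.2 c [-41.   5.] left [-26. 124.] right [ -56. -114.]
```

{"fn": "servo_tool", "kwargs": {"deltas": [[[0,0,0],[0,-0.003,0],0],[[0,0,0],[0.0,-0.006,0.0],0],[[0,0,0],[0,0.005,0],0],[[0,0,0],[-0.01,0.025,0],0],[[0,0,0],[-0.045,0.025,0],0]]}}

```text
clock: 8.85
tcp_pos: [0.5465, -0.1319, 0.029]
orientation: [0.001, 0.986, -0.169, 0.001]
wrist_force: [-0.4, 0.6, -0.3]
finger_gap: 0.001
grip_force: 0.0
```

```bash
python3 -c "
from h import *
bar(('scene',))"
```

```text
t 8.85 tcp bay mm [-165.9 -180.8] z 29.0 yaw-bay -0.3963 F [-0.4  0.6 -0.3]
[(np.float64(-0.05), np.float64(-0.03), 661), (np.float64(-0.03), np.float64(0.17), 55)]
scene 661 size [ 26. 246.] phi deg 22.3 c [-60. -39.] left [-14.  72.] right [-105. -150.]
```

{"fn": "servo_tool", "kwargs": {"deltas": [[[0,0,0],[0,-0.036,0],0],[[0,0,0],[0.0,-0.07,0.0],0],[[0,0,0],[0.006,-0.07,0],0],[[0,0,0],[0.012,-0.07,0],0],[[0,0,0],[0.02,-0.07,0],0]]}}

```text
clock: 9.52
tcp_pos: [0.5891, -0.0705, 0.029]
orientation: [0.0, 0.986, -0.168, -0.0]
wrist_force: [-0.4, 0.3, 0.3]
finger_gap: 0.001
grip_force: 0.0
```

{"fn": "servo_tool", "kwargs": {"deltas": [[[0,0,0],[0.006,0,0],0],[[0,0,0],[0.012,0,0.0],0],[[0,0,0],[0.018,0,0],0],[[0,0,0],[0.024,0,0],0],[[0,0,0],[0.028,0,0],0]]}}

```text
clock: 10.15
tcp_pos: [0.6163, -0.0777, 0.029]
orientation: [-0.0, 0.986, -0.167, 0.0]
wrist_force: [-0.8, 0.8, -0.8]
finger_gap: 0.002
grip_force: 0.4
```

```bash
python3 -c "
from h import *
bar(('scene',))"
```

```text
t 10.15 tcp bay mm [ -93.2 -130.6] z 29.0 yaw-bay -0.3916 F [-0.8  0.8 -0.8]
[(np.float64(-0.04), np.float64(-0.03), 681), (np.float64(-0.04), np.float64(0.17), 50)]
scene 681 size [ 27. 245.] phi deg 12.5 c [-48. -42.] left [-22.  75.] right [ -74. -159.]
```

{"fn": "servo_tool", "kwargs": {"deltas": [[[0,0,0],[-0.03,0.012,0],0],[[0,0,-0.06],[-0.016,0.045,0.0],0],[[0,0,-0.13],[-0.001,0.081,0],0],[[0,0,-0.19],[0.02,0.072,0],0],[[0,0,-0.19],[0.04,0.063,0],0]]}}

```text
clock: 10.82
tcp_pos: [0.6336, -0.1515, 0.0293]
orientation: [0.0, 0.997, -0.073, 0.0]
wrist_force: [-0.1, 0.1, 1.3]
finger_gap: -0.005
grip_force: 0.0
```

```bash
python3 -c "
from h import *
bar(('scene',))"
```

```text
t 10.82 tcp bay mm [ -80.1 -205.3] z 29.3 yaw-bay -0.2026 F [-0.1  0.1  1.3]
[(np.float64(-0.04), np.float64(-0.03), 688), (np.float64(-0.03), np.float64(0.17), 56)]
scene 688 size [ 27. 245.] phi deg 12.4 c [-47. -42.] left [-22.  75.] right [ -73. -159.]
```

{"fn": "servo_tool", "kwargs": {"deltas": [[[0,0,0],[0,-0.015,0],0],[[0,0,0],[0,-0.027,0.0],0],[[0,0,0],[0,-0.037,0],0],[[0,0,0],[0,-0.047,0],0],[[0,0,0],[0,-0.057,0],0]]}}

```text
clock: 11.5
tcp_pos: [0.641, -0.0935, 0.0291]
orientation: [0.0, 0.997, -0.073, -0.0]
wrist_force: [0.2, -1.3, -0.1]
finger_gap: 0.001
grip_force: 0.7
```

{"fn": "servo_tool", "kwargs": {"deltas": [[[0,0,0],[0,-0.008,0],0],[[0,0,0],[0,-0.016,0.0],0],[[0,0,0],[0,-0.024,0],0],[[0,0,0],[0,-0.031,0],0],[[0,0,0],[0,-0.038,0],0]]}}

```text
clock: 12.12
tcp_pos: [0.6467, -0.056, 0.0291]
orientation: [0.0, 0.997, -0.073, 0.0]
wrist_force: [0.5, -1.3, -1.3]
finger_gap: 0.002
grip_force: 0.8
```

```bash
python3 -c "
from h import *
bar(('scene',))"
```

```text
t 12.12 tcp bay mm [ -61.6 -110.7] z 29.1 yaw-bay -0.2019 F [ 0.5 -1.3 -1.3]
[(np.float64(-0.03), np.float64(0.04), 795), (np.float64(-0.03), np.float64(0.17), 54)]
scene 795 size [ 27. 240.] phi deg 11.3 c [-35.  24.] left [-12. 142.] right [-59. -94.]
```

{"fn": "servo_tool", "kwargs": {"deltas": [[[0,0,0],[0,-0.004,0],0],[[0,0,0],[0,-0.008,0.0],0],[[0,0,0],[0,-0.012,0],0],[[0,0,0],[0,-0.015,0],0],[[0,0,0],[0,-0.018,0],0]]}}

```text
clock: 12.8
tcp_pos: [0.6493, -0.0385, 0.0291]
orientation: [0.0, 0.997, -0.073, 0.0]
wrist_force: [0.5, -1.7, 0.7]
finger_gap: 0.004
grip_force: 1.1
```

```bash
python3 -c "
from h import *
bar(('scene',))"
```

```text
t 12.8 tcp bay mm [-58.1 -93.4] z 29.1 yaw-bay -0.2019 F [ 0.5 -1.7  0.7]
[(np.float64(-0.03), np.float64(0.06), 873)]
scene 873 size [249.  73.] phi deg -0.3 c [-34.  46.] left [-35. 166.] right [-34. -74.]
```

{"fn": "servo_tool", "kwargs": {"deltas": [[[0,0,0],[0,0.02,0],0],[[0,0,0],[-0.046,0.027,0.0],0],[[0,0,-0.1],[-0.052,0,0],0],[[0,0,-0.2],[-0.056,-0.024,0],0],[[0,0,-0.2],[-0.056,-0.024,0],0]]}}

```text
clock: 13.48
tcp_pos: [0.5978, -0.0042, 0.0294]
orientation: [-0.001, 1.0, 0.03, 0.001]
wrist_force: [0.4, -0.5, 0.1]
finger_gap: 0.002
grip_force: 0.0
```

{"fn": "servo_tool", "kwargs": {"deltas": [[[0,0,0],[0.015,0,0],0],[[0,0,0],[0.027,0,0.0],0],[[0,0,0],[0.037,0,0],0],[[0,0,0],[0.046,0,0],0],[[0,0,0],[0.055,0,0],0]]}}

```text
clock: 14.1
tcp_pos: [0.6526, -0.0039, 0.0289]
orientation: [0.0, 1.0, 0.027, -0.0]
wrist_force: [-0.3, -0.3, -1.5]
finger_gap: -0.0
grip_force: 0.4
```

```bash
sed -i 's/(q\[...,1\]<.17)/(q[...,1]<.155)/' h.py; python3 -c "
from h import *
bar(('scene',))"
```

```text
t 14.1 tcp bay mm [-52.9 -59. ] z 28.9 yaw-bay -0.0021 F [-0.3 -0.3 -1.5]
[(np.float64(-0.02), np.float64(0.05), 810)]
scene 810 size [ 27. 233.] phi deg 2.2 c [-23.  39.] left [-19. 159.] right [-28. -81.]
```

View pics/last_scene.png

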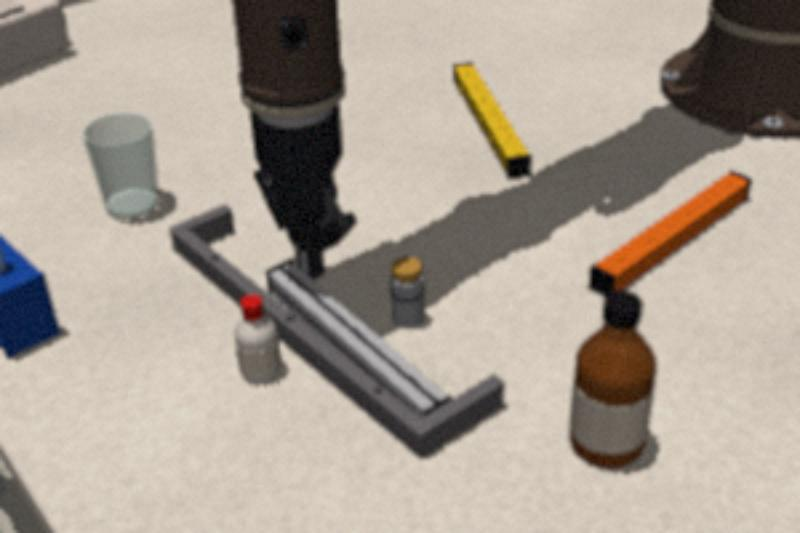

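The picture shows the bar almost along the rail, with its left end at (435,405) against the left wall and the right end at (280,270) still about 15 mm out.

{"fn": "servo_tool", "kwargs": {"deltas": [[[0,0,0],[0.005,0,0],0],[[0,0,0],[0.009,0,0.0],0],[[0,0,0],[-0.01,0,0],0],[[0,0,0],[-0.012,-0.03,0],0],[[0,0,0],[-0.012,-0.058,0],0]]}}

```text
clock: 14.78
tcp_pos: [0.6375, 0.0541, 0.0294]
orientation: [-0.0, 1.0, 0.027, 0.001]
wrist_force: [18.2, -5.9, -3.4]
finger_gap: 0.001
grip_force: 0.0
```

{"fn": "servo_tool", "kwargs": {"deltas": [[[0,0,0],[0.009,0,0],0],[[0,0,0],[0.016,0,0.0],0],[[0,0,0],[0.021,0,0],0],[[0,0,0],[0.025,0,0],0],[[0,0,0],[0.028,0,0],0]]}}

```text
clock: 15.4
tcp_pos: [0.6647, 0.0541, 0.0287]
orientation: [0.0, 1.0, 0.027, -0.001]
wrist_force: [-7.4, -3.0, 1.0]
finger_gap: -0.002
grip_force: 3.7
```

```bash
python3 -c "
from h import *
bar(('scene',))"
```

```text
t 15.4 tcp bay mm [-37.4  -1.8] z 28.7 yaw-bay -0.0027 F [-7.4 -3.   1. ]
[(np.float64(-0.01), np.float64(0.05), 798)]
scene 798 size [232.  33.] phi deg -2.1 c [-11.  39.] left [-16. 159.] right [ -7. -81.]
```

{"fn": "servo_tool", "kwargs": {"deltas": [[[0,0,0],[-0.006,0.01,0],0],[[0,0,0],[-0.012,0.05,0.0],0],[[0,0,0],[-0.025,0.1,0],0],[[0,0,0],[0.0,0.122,0],0],[[0,0,0],[0.018,0.122,0],0]]}}

```text
clock: 16.08
tcp_pos: [0.6903, -0.0704, 0.0295]
orientation: [0.001, 1.0, 0.025, 0.001]
wrist_force: [0.9, -0.4, 0.2]
finger_gap: 0.001
grip_force: 0.0
```

```bash
python3 -c "
from h import *
bar(('scene','side'))"
```

```text
t 16.07 tcp bay mm [ -18.9 -127.6] z 29.5 yaw-bay -0.0065 F [ 0.9 -0.4  0.2]
[(np.float64(-0.01), np.float64(0.05), 819)]
scene 819 size [231.  27.] phi deg -2.2 c [-14.  40.] left [-18. 160.] right [ -9. -80.]
[(np.float64(-0.02), np.float64(0.04), 744), (np.float64(-0.26), np.float64(0.12), 29)]
side 744 size [267.  39.] phi deg -0.0 c [-17.  22.] left [-17. 142.] right [-17. -98.]
```

View pics/last_side.png

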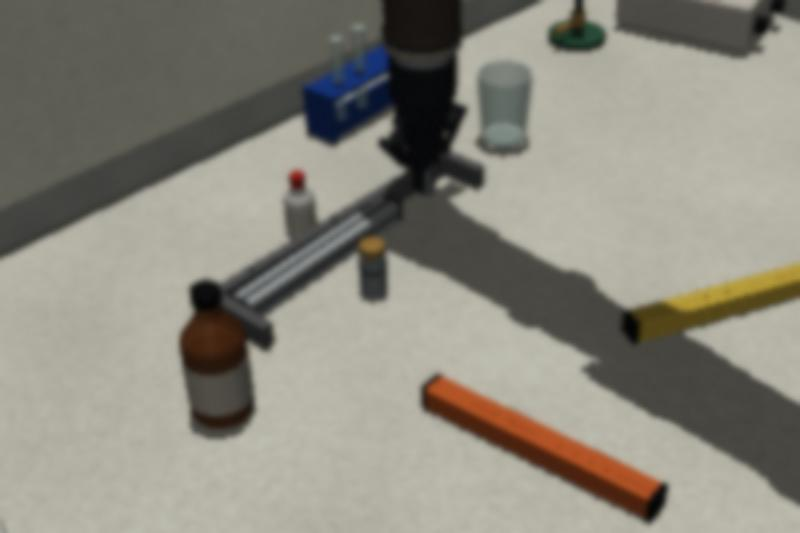

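The picture shows the bar against the rail at its right end near (395,205), with a slight gap to the rail at its left end near (245,295). I'll nudge it axially next, then press the left part.

{"fn": "servo_tool", "kwargs": {"deltas": [[[0,0,0],[0,-0.012,0],0],[[0,0,0],[0,-0.023,0.0],0],[[0,0,0],[0,-0.03,0],0],[[0,0,0],[0,-0.034,0],0],[[0,0,0],[0,-0.037,0],0]]}}

```text
clock: 16.8
tcp_pos: [0.6874, -0.0337, 0.0292]
orientation: [0.003, 1.0, 0.026, -0.0]
wrist_force: [-0.8, -15.9, 2.1]
finger_gap: 0.001
grip_force: 8.0
```

{"fn": "servo_tool", "kwargs": {"deltas": [[[0,0,0],[0,0.015,0],0],[[0,0,0],[-0.01,0.025,-0.04],0],[[0,0,0],[-0.02,0.025,-0.09],0],[[0,0,0],[-0.043,-0.03,-0.09],0],[[0,0,0],[-0.043,-0.09,-0.09],0]]}}

```text
clock: 17.42
tcp_pos: [0.6388, 0.0586, 0.1201]
orientation: [0.0, 1.0, 0.026, 0.0]
wrist_force: [1.1, 0.7, -0.0]
finger_gap: 0.002
grip_force: 0.0
```

{"fn": "servo_tool", "kwargs": {"deltas": [[[0,0,0],[0,-0.06,0],0],[[0,0,0],[0,-0.116,0],0],[[0,0,0],[0,-0.116,0.03],0],[[0,0,0],[0,-0.116,0.07],0],[[0,0,0],[0,-0.116,0.09],0]]}}

```text
clock: 18.05
tcp_pos: [0.6321, 0.1744, 0.0271]
orientation: [0.0, 1.0, 0.028, -0.001]
wrist_force: [-0.5, -0.7, 0.3]
finger_gap: -0.0
grip_force: 0.0
```

```bash
python3 -c "
from h import *
bar(('scene',))"
```

```text
t 18.05 tcp bay mm [-63.2 120.2] z 27.1 yaw-bay -0.0011 F [-0.5 -0.7  0.3]
[(np.float64(-0.01), np.float64(0.05), 812)]
scene 812 size [233.  28.] phi deg -2.5 c [-14.  38.] left [-19. 158.] right [ -8. -82.]
```

{"fn": "servo_tool", "kwargs": {"deltas": [[[0,0,0],[0.01,0,0],0],[[0,0,0],[0.017,0,0],0],[[0,0,0],[0.021,0,0],0],[[0,0,0],[0.025,0,0],0],[[0,0,0],[0.027,0,0],0]]}}

```text
clock: 18.73
tcp_pos: [0.6605, 0.1761, 0.0293]
orientation: [-0.0, 1.0, 0.027, -0.0]
wrist_force: [-5.1, -0.2, 4.8]
finger_gap: -0.002
grip_force: 3.5
```

```bash
python3 -c "
from h import *
bar(('scene',))"
```

```text
t 18.73 tcp bay mm [-34.8 120.3] z 29.3 yaw-bay -0.0018 F [-5.1 -0.2  4.8]
[(np.float64(-0.01), np.float64(0.04), 706)]
scene 706 size [ 26. 233.] phi deg 0.0 c [-11.  38.] left [-11. 158.] right [-11. -82.]
```

{"fn": "servo_tool", "kwargs": {"deltas": [[[0,0,0],[-0.015,0,0],0],[[0,0,0],[-0.03,0,0],0],[[0,0,0],[-0.03,0,-0.05],0],[[0,0,0],[-0.03,0,-0.1],0],[[0,0,0],[-0.09,0,-0.13],0]]}}

```text
clock: 19.4
tcp_pos: [0.5785, 0.1717, 0.16]
orientation: [-0.001, 1.0, 0.026, 0.004]
wrist_force: [-0.7, 0.9, 1.1]
finger_gap: 0.002
grip_force: 0.0
```

{"fn": "servo_tool", "kwargs": {"deltas": [[[0,0,0],[-0.05,0,0],0],[[0,0,0],[-0.1,0,0],0],[[0,0,0],[-0.1,0,0],0],[[0,0,0],[-0.1,0,0],0],[[0,0,0],[-0.1,0,0],0]]}}

```text
clock: 20.02
tcp_pos: [0.4762, 0.166, 0.1571]
orientation: [-0.0, 1.0, 0.027, 0.001]
wrist_force: [-0.1, 0.3, 0.4]
finger_gap: 0.001
grip_force: 0.0
```

```bash
python3 -c "
from h import *
bar(('scene','side'))
f=optics.grab_frame('scene');cv2.imwrite('pics/fin.png',cv2.resize(f['pixels'][160:280,190:350],(800,600),interpolation=cv2.INTER_CUBIC))"
```

```text
t 20.02 tcp bay mm [-219.3  120.6] z 157.1 yaw-bay -0.0026 F [-0.1  0.3  0.4]
[(np.float64(-0.01), np.float64(0.05), 734)]
scene 734 size [ 26. 232.] phi deg 0.1 c [-12.  39.] left [-11. 159.] right [-12. -81.]
[(np.float64(-0.01), np.float64(0.07), 529), (np.float64(-0.29), np.float64(0.11), 27)]
side 529 size [ 32. 182.] phi deg 0.2 c [-14.  64.] left [-14. 184.] right [-14. -56.]
```

View pics/fin.png

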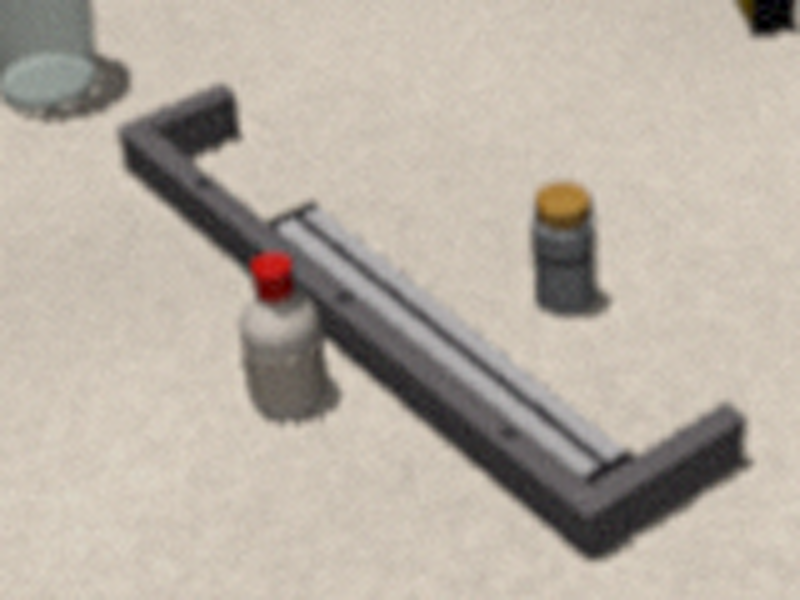

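The bar lies flush along the back rail from (295,215) to (610,465), with its left cap against the left wall. The right end at about y = -77 mm puts the left end at about 163 mm, so I'm handing in.

```bash
python3 -c "
from plant import sign_off
print(sign_off())"
```

```text
the job is handed in; nothing more can be done
None
```

The job is handed in. In the last pictures the bar lay flush along the back rail (0.1° off parallel), its left end about 2 mm from the left wall, the arm clear and the run at 20 s; no verdict came back.

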